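# Lock the shaker platform and hold the hood at the sampling mark

## Robot

A 7-joint arm with a two-finger parallel gripper is mounted at the origin on the work surface. World frame = base frame: x ahead of the robot, y to its left, z up, the work surface at z = 0. Lengths are in m, angles in rad, forces in N, time in s.
With the tool pointing down it reaches from about 0.425 to 0.925 m from the base axis. Payload 6.8 kg.
Tool frame: the origin (TCP) lies at the centre of the arm's flange, where the gripper is bolted on; the fingertips stand 173 mm ahead of it and the grasp point (between the pads) lies 155 mm ahead of it; z points along the fingers, y is the direction in which the jaws open and shut (so a half turn about z gives the same grasp; the last joint's range is limited). The gripper opens to 85 mm and grips with 20 to 120 N. Pads are 22 mm wide; open, the fingers measure 114 mm over their backs; the gripper's body (76 mm by 85 mm) begins 54 mm behind the grasp point. The pads swing forward as they close: fully open they stand 13 mm farther back than shut.
Start: joints at [1.17, 0.477, 0.022, 1.555, -0.011, 1.109, -0.083], TCP at [0.195, -0.646, 0.405] pointing down, gripper open.
Joint ranges: [-2.96, 2.96], [-0.34, 2.1], [-1.41, 1.46], [0.24, 2.44], [-1.37, 4.51], [0.17, 1.92], [-2.96, 2.96]. Speed limits (rad/s): [2.39, 2.39, 3.14, 3.14, 3.14, 3.14, 3.14].

## Interface

Orientations are given as a rotation vector (axis times angle).
In Python, from bench import readout, grab_frame, camera_model, r gives the robot as it stands.
- The arm moves only by the tool apply_moves, never from a script. Its argument "deltas" is a list of rows, each an object with "xyz": the shift along the world's x, y, z in m, a list of three; "turn": the turn about the world's z in rad. In form: [{"xyz": [dx, dy, dz], "turn": turn}, ...]. A call has 1 to 12 rows; each row shifts and turns the commanded pose from where the row before left it; what a row does not reach is not made up. A row lasts 1/12 s, in which the tool goes at most 41.7 mm and 7.16 degrees, less where a joint would pass 70% of its speed; a pose out of reach is approached as far as the arm can. A call with a gripper value outside its range is refused whole. "claw" is the gripper's target within -1 to 1 (shut at 1, half-way at 0, fully open at -1), set as the call begins (left out, the last holds). The fingers move at their own pace and stop on an object; "squeeze" is the grip in N (left out, the last holds). Time passes only in rows, so rows that do not move let the fingers close. It gives the time, the measured TCP pose, the force and the opening at its end, in the units of the state.
- readout.get_obs(): the state, without advancing time (a new reading comes with each control period).
- grab_frame(name): name is "scene" or "side" or "wrist"; returns the picture (400x640x3 uint8, red, green, blue); there is no depth.
- camera_model(name): a dict with "intrinsics" (3x3 intrinsics, pixels), "R" (3x3) and "t" (3): a world point X has camera coordinates R X + t. Camera axes: x right, y down, z forward; pixel columns grow to the right and rows downward; lengths in m; the calibration is good to about 2 mm. A picture is of the moment at which its call begins: read the wrist's pose just before it. camera_model takes no time and is no camera call; for the wrist camera it gives the pose at the moment of the call.
- r.hand_in(): hands the job in, once; it reports no verdict.
The state is a dict: "clock": time; "joints": joint angles; "qvel": joint speeds; "tau": joint torques, N m; "tcp_pos": TCP position; "orientation": TCP orientation; "contact_force": force on the tool from outside, world axes, zero at the start; "moment": the same for the moment, N m; "grip_width": finger opening in m.
Only numpy, scipy, OpenCV 4.12 (cv2) and the standard library are available. Lean on these libraries where they do the work, as an engineer would, in place of code of your own. Each camera call takes 0.05 s, during which the arm holds its last target.

## Task

The plate shaker has stopped and a colleague wants to sample the plates: first slide the red-handled platform-lock bolt fully home into its brass keeper, and only then lift the clear hood by its black ball knob until its yellow pointer meets the red index on the quadrant. The hood falls shut by itself, so finish while still holding it steady at the index by the knob. Leave the index setting and everything else on the bench and on the shaker's deck undisturbed.

Things in the scene. Friction and masses are not known exactly. Their poses are not given: they have to be found in the camera images.
- shaker: fixed plate shaker, white housing 360 deep x 480 wide, flat deck 85 mm up; origin on the bench. Axes: x front to back (faces at -180, +180), y to its left (edges at -250, +230), z up; turned by up to 0.2 rad. The clear hood covers the deck's left part, y -70 to +190, front face at x -120, top 170 mm up; the lock bolt lies on the open strip right of it
- bolt (a joint): platform-lock barrel bolt, m: 0 = drawn right back, 0.035 = fully home against its stop, its tip in the brass keeper on the platform's arm. It slides along the shaker's +y (to the left, towards the hood); starts 0 to 0.010; sliding friction about 2 N, it stays where it is left
- bolt_handle (a point): centre of the grip of the bolt's upright red handle, a cylinder 16 mm across, 36 mm tall above the rod; 54.5 mm above the deck, the grip reaching 16 mm above and 20 mm below this point. The rod and guides under it come up to 26 mm above the deck. With the bolt home the hood's right side is 76 mm away in shaker +y
- hood (a joint): opening angle of the clear hood, rad: 0 = shut (at the start), growing as its front edge swings up; limit 1.25. The hinge is free: the hood falls shut when let go. About 0.55 to 1.05 kg, some 2 to 5 N at the knob
- hinge (a point): middle of the hood's hinge axis, which runs along the shaker's y axis at the top of the rear column, 165 mm above the bench
- hood_knob (a point): black ball knob, 30 mm across, on a 12 mm stem in the middle of the hood's front; this point at the ball's centre. Hood shut: 262 mm in front of (shaker -x) and 22 mm below the hinge axis, 42 mm in front of the hood's face, 58 mm above the deck. It swings with the hood; fingers closing along the shaker's y let the ball pivot between them
- pointer (a point): tip of the yellow pointer on the hood's left side, 140 mm from the hinge axis, level with the hinge when the hood is shut
- index (a joint): setting of the red index on the steel quadrant, rad, in the sense of the hood's angle: the pointer meets the index when the hood's angle equals this value. Set anew each time between 0.38 and 0.72 and stays there (stiff clamp)
- mark (a point): tip of the red index clamped on the steel quadrant beside the hood's left side, 140 mm from the hinge axis; pointer and mark coincide when the hood is at the marked angle
- tube_rack: bystander: purple rack of yellow-, red- and green-capped tubes, 154 x 62 x 98 mm, to the left of the shaker; origin under its centre
- beaker: bystander: glass beaker, 70 mm across, 90 mm tall; origin under its centre
- reagent_bottle: bystander: amber bottle, 64 mm across, 130 mm tall; origin under its centre
- cup_yellow: bystander: white specimen cup with yellow lid, 60 mm across, 70 mm tall; origin under its centre
- cup_red: bystander: white specimen cup with red lid, 60 mm across, 70 mm tall; origin under its centre
- tip_box: bystander: blue pipette-tip box, 82 (x) x 120 (y) x 67 mm; origin under its centre
- vial: bystander: small glass vial with blue cap, 28 mm across, 45 mm tall, standing on the shaker's deck behind the bolt; origin under its centre

How it is judged:
By the outcome, as a careful person would: the job done as asked, in the order asked, and still so for the second after the job is handed in, while the arm keeps its last pose, push and grip.
It also fails if it takes over 50 s, if anything falls off the work surface, if the arm or the gripper's body presses on something with over 40 N, if the wrist force passes 120 N, or if a joint passes its speed limit or range.

## Working session

There is one attempt and no reset: what is moved stays moved. The work goes in short steps, Python scripts to look and compute and a tool call to move; the robot and the scene stay as the last step left them, time stands still between calls to the robot, and variables do not carry over. Pictures are saved under pics/ and viewed, and the job is handed in when it is done.

Besides the shell and the picture viewer there is one more tool, called after "Call:" as a command line: name --argument value ..., lists and objects as JSON in quotes. apply_moves: Moves the arm, as the interface text tells. Its arguments: {"type":"object","properties":{"deltas":{"type":"array"},"claw":{"type":"number"},"squeeze":{"type":"number"}},"required":["deltas"]}

```bash
ls; mkdir -p pics
python3 - <<'E'
from bench import readout, grab_frame, camera_model, r
import cv2
o=readout.get_obs()
for k,v in o.items(): print(k,v)
for n in ["scene","side"]:
    f=grab_frame(n); cv2.imwrite(f"pics/{n}0.png",f[:,:,::-1]); 
    m=camera_model(n); print(n,m)
E
```

```text
pics
clock 0.0
joints [ 1.16990164  0.47777907  0.02235897  1.55647714 -0.01150572  1.10929847
 -0.08308595]
qvel [-0.00128358 -0.00110057  0.00048678 -0.00150347 -0.00057512  0.0002916
  0.00192534]
tau [-3.65536926e-04 -5.96435988e+01  1.60784148e+00 -2.81193280e+01
  1.24160311e-02  9.46812186e-03  1.04761077e-05]
tcp_pos [ 0.19473951 -0.64599798  0.40372905]
orientation [-3.10621428e+00 -4.58043304e-01  6.35771525e-04]
contact_force [ 0.67935107  0.80259301 -0.74114372]
moment [-0.07210758  0.05101049 -0.01523677]
grip_width 0.08540101753360974
scene {'intrinsics': array([[375.60209495,   0.        , 321.48972264],
       [  0.        , 375.60209495, 190.89396674],
       [  0.        ,   0.        ,   1.        ]]), 'R': array([[ 0.31657109,  0.94854194, -0.00713673],
       [ 0.77646215, -0.2634474 , -0.57245261],
       [-0.54487546,  0.17568055, -0.81990675]]), 't': array([-0.16119736, -0.37454133,  1.46935109])}
side {'intrinsics': array([[448.06721208,   0.        , 324.75063018],
       [  0.        , 448.06721208, 202.93831361],
       [  0.        ,   0.        ,   1.        ]]), 'R': array([[-9.11912271e-01, -4.10384926e-01,  4.72138346e-04],
       [-2.34478263e-01,  5.20086937e-01, -8.21297463e-01],
       [ 3.36802546e-01, -7.49061940e-01, -5.70500004e-01]]), 't': array([0.49990727, 0.23224523, 1.28406641])}
```

View pics/scene0.png

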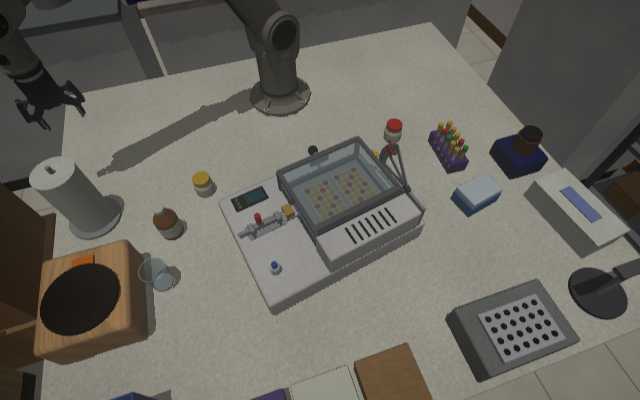

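View pics/side0.png

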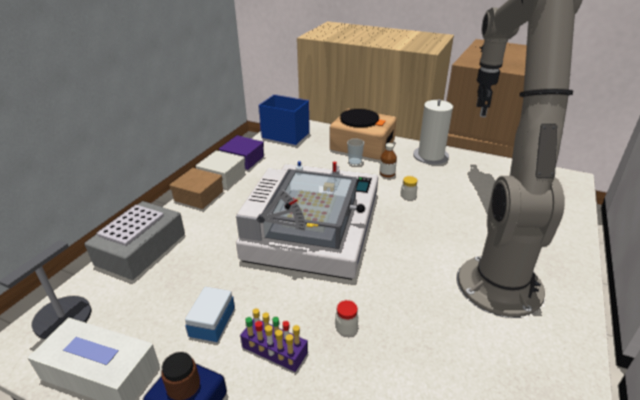

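Run:
```python
import cv2
a=cv2.imread("pics/scene0.png"); b=cv2.imread("pics/side0.png")
cv2.imwrite("pics/s1.png",cv2.resize(a[130:290,215:435],None,fx=3.6,fy=3.6,interpolation=cv2.INTER_CUBIC))
cv2.imwrite("pics/d1.png",cv2.resize(b[150:280,230:390],None,fx=4.5,fy=4.5,interpolation=cv2.INTER_CUBIC))
```

```text
(no output)
```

View pics/s1.png

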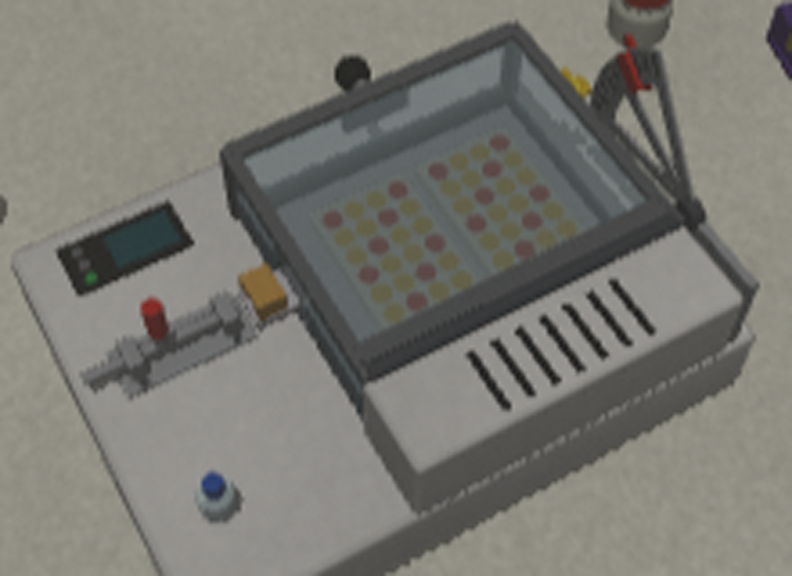

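View pics/d1.png

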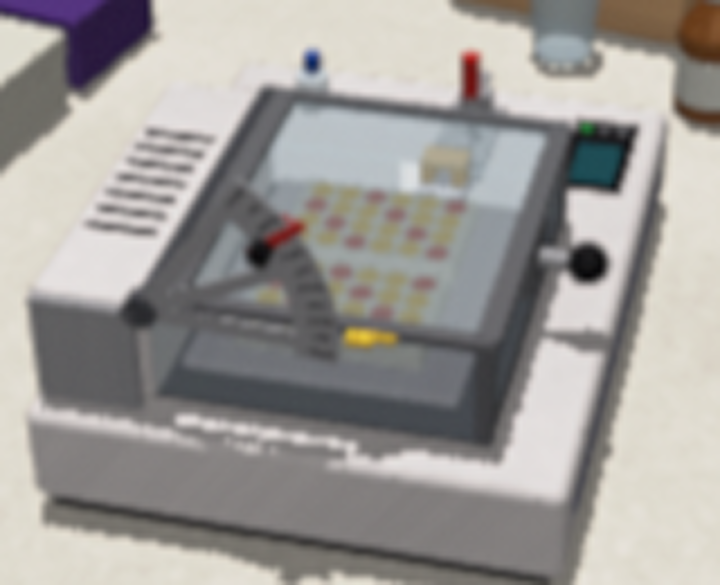

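```bash
cat > h.py <<'E'
import numpy as np, cv2
from scipy.optimize import least_squares
from bench import camera_model
M={n:camera_model(n) for n in ["scene","side"]}
def proj(X,m):
    m=M[m] if isinstance(m,str) else m
    c=m["R"]@np.asarray(X,float)+m["t"]; p=m["intrinsics"]@c; return p[:2]/p[2]
def tri(obs):
    f=lambda X: np.concatenate([proj(X,n)-np.array(p) for n,p in obs])
    s=least_squares(f,[0.6,0,0.15]); return s.x, s.fun
def S(p): return (p[0]/3.6+215,p[1]/3.6+130)
def D(p): return (p[0]/4.5+230,p[1]/4.5+150)
def ray_z(n,p,z):
    m=M[n] if isinstance(n,str) else n
    d=m["R"].T@np.linalg.inv(m["intrinsics"])@np.array([p[0],p[1],1]); c=-m["R"].T@m["t"]
    return c+d*(z-c[2])/d[2]
E
python3 - <<'E'
from h import *
pr=lambda *a: print(*[np.round(x,4) for x in a])
pr(*tri([("scene",S((351,73))),("side",D((587,263)))]))
pr(*tri([("scene",S((154.5,319))),("side",D((470,77)))]))
pr(*tri([("scene",S((690,212))),("side",D((140,310)))]))
# pointer tip candidates, red tip candidates
pr(*tri([("scene",S((566,72))),("side",D((397,338)))]))
pr(*tri([("scene",S((588,93))),("side",D((345,338)))]))
pr(*tri([("scene",S((629,42))),("side",D((303,225)))]))
pr(*tri([("scene",S((643,85))),("side",D((266,250)))]))
pr(ray_z("scene",S((15,258)),.085))
pr(ray_z("side",D((660,112)),.085), ray_z("side",D((558,500)),.085))
pr(ray_z("scene",S((213,485)),.13), ray_z("side",D((312,62)),.125))
E
```

```text
[ 4.3e-01 -3.0e-04  1.4e-01] [ 0.1502  0.1272  0.1725 -0.0994]
[ 0.6039 -0.208   0.1318] [ 0.1225  0.103   0.184  -0.1047]
[0.6596 0.1927 0.1613] [-0.0657 -0.0387 -0.0779  0.0218]
[0.5004 0.1568 0.163 ] [-0.8725 -0.6272 -0.943   0.4049]
[0.5287 0.1665 0.1621] [-0.0631 -0.0438 -0.0691  0.0277]
[0.5523 0.1763 0.245 ] [-0.8603 -0.5959 -0.9786  0.3907]
[0.5766 0.1799 0.2221] [-0.9258 -0.6167 -1.0619  0.3914]
[ 0.4827 -0.3017  0.085 ]
[ 0.4748 -0.2926  0.085 ] [0.3834 0.1695 0.085 ]
[ 0.7439 -0.1999  0.13  ] [ 0.7324 -0.1879  0.125 ]
```

```bash
cat >> h.py <<'E'
def W(q,p):
    c,s=np.cos(q[2]),np.sin(q[2]); return np.array([q[0]+c*p[0]-s*p[1],q[1]+s*p[0]+c*p[1],p[2]])
def L(q,X):
    c,s=np.cos(q[2]),np.sin(q[2]); d=np.asarray(X)-[q[0],q[1],0]; return np.array([c*d[0]+s*d[1],-s*d[0]+c*d[1],d[2]])
E
cat > fit0.py <<'E'
from h import *
obs=[("scene",S((351,73)),(-.162,.06,.143)),("side",D((587,263)),(-.162,.06,.143)),
("scene",S((15,258)),(-.18,-.25,.085)),("side",D((662,110)),(-.18,-.25,.085)),("side",D((560,502)),(-.18,.23,.085)),
("scene",S((515,22)),(-.12,.19,.170)),("scene",S((226,152)),(-.12,-.07,.170)),("side",D((487,340)),(-.12,.19,.17)),("side",D((568,128)),(-.12,-.07,.17))]
f=lambda q: np.concatenate([proj(W(q,p),n)-np.array(px) for n,px,p in obs])
s=least_squares(f,[.6,0,.2],loss="soft_l1"); q=s.x
if __name__=="__main__":
  print(q); print(np.round(f(q).reshape(-1,2),1))
  for X in [[.6039,-.208,.1318],[.6596,.1927,.1613],[.5004,.1568,.163],[.5287,.1665,.1621],[.5523,.1763,.245],[.5766,.1799,.2221]]:
    l=L(q,X); d=l-[.1,0,.165]; print(np.round(l,4), np.hypot(d[0],d[2]).round(4), np.arctan2(d[2],-d[0]).round(3))
  print(W(q,(-.162,.06,.143)))
E
python3 fit0.py
```

```text
[ 0.60188548 -0.02333055  0.20623176]
[[ 1.  -0.5]
 [-0.4 -0.5]
 [-1.4 -1.3]
 [ 0.1 -1.3]
 [ 1.8 -1. ]
 [ 0.5 -0.1]
 [ 2.1 -0.8]
 [-0.  -0.8]
 [-2.6 -1.9]]
[-0.0358 -0.1812  0.1318] 0.1398 -0.24
[0.1007 0.1996 0.1613] 0.0038 -1.765
[-0.0624  0.1971  0.163 ] 0.1625 -0.012
[-0.0328  0.2008  0.1621] 0.1328 -0.022
[-0.0077  0.2056  0.245 ] 0.1341 0.639
[0.0169 0.2041 0.2221] 0.1009 0.602
[0.43103196 0.0022248  0.143     ]
```

Run:
```python
from h import *
from fit0 import q
for n,p in [("scene",(95,215)),("side",(432,155)),("scene",(172,233)),("scene",(203,190))]: print(ray_z(n,p,0.0).round(3))
print(tri([("scene",(53,168)),("side",(436,104))])[0].round(3))
for z in (.1375,):
  for a in (("scene",S((154.5,319))),("side",D((470,77)))): print(ray_z(*a,z), L(q,ray_z(*a,z)))
```

```text
[ 0.346 -0.683  0.   ]
[ 0.353 -0.681  0.   ]
[ 0.487 -0.464  0.   ]
[ 0.359 -0.353  0.   ]
[ 0.361 -0.669  0.24 ]
[ 0.60712818 -0.20816657  0.1375    ] [-0.03271782 -0.18199281  0.1375    ]
[ 0.60043559 -0.19795787  0.1375    ] [-0.03717812 -0.17062998  0.1375    ]
```

Call:
apply_moves --deltas '[{"xyz": [0.01,0.035,0],"turn": -0.015},{"xyz": [0.01,0.035,0],"turn": -0.015},{"xyz": [0.015,0.035,0],"turn": -0.015},{"xyz": [0.025,0.03,0],"turn": -0.015},{"xyz": [0.025,0.03,0],"turn": -0.015},{"xyz": [0.025,0.03,0],"turn": -0.012},{"xyz": [0.03,0.025,0],"turn": 0},{"xyz": [0.03,0.025,0],"turn": 0},{"xyz": [0.03,0.025,0],"turn": 0},{"xyz": [0.03,0.025,0],"turn": 0},{"xyz": [0.03,0.025,0],"turn": 0},{"xyz": [0.03,0.025,0],"turn": 0}]' --claw -0.4

```text
clock: 1.1
tcp_pos: [0.4858, -0.2998, 0.4045]
orientation: [-3.125, -0.322, 0.001]
contact_force: [0.3, -0.8, -0.6]
grip_width: 0.0602
```

Call:
apply_moves --deltas '[{"xyz": [0.03,0.025,0],"turn": 0},{"xyz": [0.025,0.025,0],"turn": 0},{"xyz": [0.025,0.02,0],"turn": 0},{"xyz": [0.025,0.015,0],"turn": 0},{"xyz": [0.0,0.0,0],"turn": 0},{"xyz": [0.0,0.0,0],"turn": 0}]'

```text
clock: 1.6
tcp_pos: [0.5909, -0.2144, 0.4039]
orientation: [-3.123, -0.328, 0.001]
contact_force: [-1.0, -1.2, 0.1]
grip_width: 0.0597
```

Run:
```python
from bench import *
import cv2,pickle
m=camera_model("wrist"); f=grab_frame("wrist"); pickle.dump(m,open("w1.pkl","wb"))
cv2.imwrite("pics/w1.png",f[:,:,::-1]); o=readout.get_obs(); print(o["tcp_pos"],o["orientation"],o["grip_width"],o["clock"]); print(m)
```

```text
[ 0.58980847 -0.2160519   0.40396461] [-3.12452887e+00 -3.24087291e-01  2.32299295e-03] 0.06032069180682226 1.65
{'intrinsics': array([[292.40054571,   0.        , 321.57726398],
       [  0.        , 292.40054571, 199.62517767],
       [  0.        ,   0.        ,   1.        ]]), 'R': array([[ 0.20766898, -0.97819859, -0.0010543 ],
       [-0.93378505, -0.19856095,  0.29768947],
       [-0.29140876, -0.06083638, -0.95466217]]), 't': array([-0.33051621,  0.47090338,  0.53667193])}
```

View pics/w1.png

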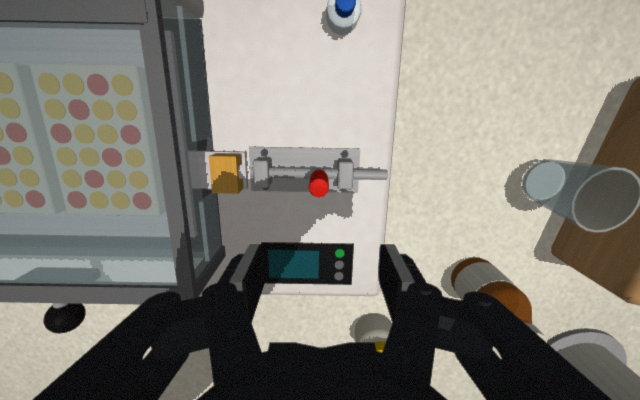

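Run:
```python
import cv2
a=cv2.imread("pics/w1.png")
cv2.imwrite("pics/w1c.png",cv2.resize(a[135:215,200:400],None,fx=4,fy=4,interpolation=cv2.INTER_CUBIC))
```

```text
(no output)
```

View pics/w1c.png

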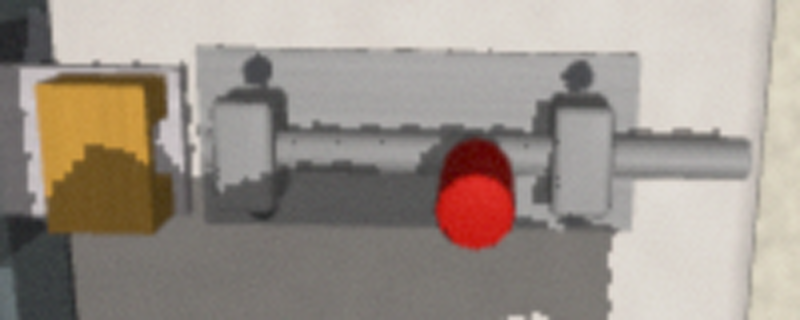

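Run:
```python
from h import *
from fit0 import q
import pickle; m=pickle.load(open("w1.pkl","rb"))
for p,z in [((318.75,187.5),.1555),((200+95/4,135+80/4),.111),((200+770/4,137),.085),((64,318),.143),((380,294),.085)]:
  X=ray_z(m,p,z); print(X.round(4),L(q,X).round(4))
```

```text
[ 0.6078 -0.2068  0.1555] [-0.0318 -0.1808  0.1555]
[ 0.6078 -0.1197  0.111 ] [-0.014  -0.0956  0.111 ]
[ 0.6532 -0.2691  0.085 ] [-1.000e-04 -2.511e-01  8.500e-02]
[0.4307 0.0007 0.143 ] [-0.1627  0.0586  0.143 ]
[ 0.4806 -0.3042  0.085 ] [-0.1762 -0.25    0.085 ]
```

Call:
apply_moves --deltas '[{"xyz": [0.018,0.009,0],"turn": 0},{"xyz": [0,0,-0.025],"turn": 0},{"xyz": [0,0,-0.03],"turn": 0},{"xyz": [0,0,-0.03],"turn": 0},{"xyz": [0,0,-0.02],"turn": 0},{"xyz": [0,0,-0.005],"turn": 0},{"xyz": [0,0,0],"turn": 0},{"xyz": [0,0,0],"turn": 0}]'

```text
clock: 2.32
tcp_pos: [0.6077, -0.2083, 0.2957]
orientation: [3.124, 0.32, 0.001]
contact_force: [-0.2, 0.8, 0.4]
grip_width: 0.0597
```

Run:
```python
from bench import *
import cv2,pickle
f=grab_frame("wrist"); 
cv2.imwrite("pics/w2.png",f[:,:,::-1]); o=readout.get_obs(); print(o["tcp_pos"],o["orientation"],o["grip_width"],o["clock"],o["contact_force"])
```

```text
[ 0.60814652 -0.20807458  0.29646522] [3.12397128 0.320924   0.00358462] 0.05976361041530523 2.3667 [-0.82946265 -0.16558121  0.23329787]
```

View pics/w2.png

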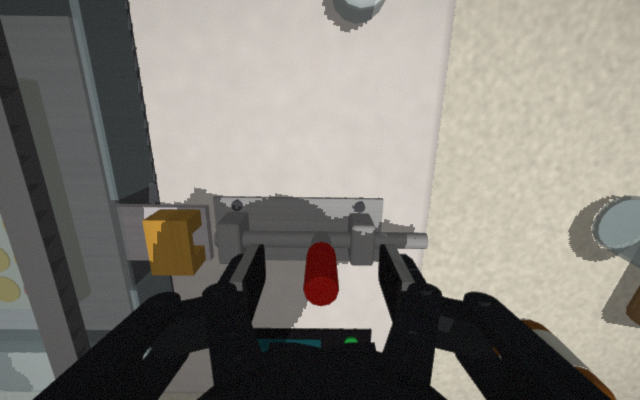

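Call:
apply_moves --deltas '[{"xyz": [0,0,0],"turn": 0},{"xyz": [0,0,0],"turn": 0},{"xyz": [0,0,0],"turn": 0},{"xyz": [0,0,0],"turn": 0},{"xyz": [0,0,0],"turn": 0},{"xyz": [0,0,0],"turn": 0}]' --claw 1 --squeeze 30

```text
clock: 2.87
tcp_pos: [0.6081, -0.2073, 0.2956]
orientation: [3.124, 0.323, 0.002]
contact_force: [-1.3, 0.7, 4.8]
grip_width: 0.0151
```

Call:
apply_moves --deltas '[{"xyz": [-0.001,0.005,0],"turn": 0},{"xyz": [-0.001,0.005,0],"turn": 0},{"xyz": [-0.001,0.005,0],"turn": 0},{"xyz": [-0.001,0.005,0],"turn": 0},{"xyz": [-0.001,0.005,0],"turn": 0},{"xyz": [-0.001,0.004,0],"turn": 0},{"xyz": [0,0,0],"turn": 0}]'

```text
clock: 3.45
tcp_pos: [0.6022, -0.1776, 0.2956]
orientation: [3.124, 0.324, 0.003]
contact_force: [0.5, -0.6, 7.2]
grip_width: 0.0154
```

Call:
apply_moves --deltas '[{"xyz": [-0.0004,0.002,0],"turn": 0},{"xyz": [-0.0004,0.002,0],"turn": 0},{"xyz": [0,0,0],"turn": 0}]'

```text
clock: 3.7
tcp_pos: [0.6018, -0.1768, 0.2957]
orientation: [3.121, 0.319, 0.006]
contact_force: [3.7, -9.4, 1.7]
grip_width: 0.0147
```

Call:
apply_moves --deltas '[{"xyz": [-0.0004,0.002,0],"turn": 0},{"xyz": [0,0,0],"turn": 0}]'

```text
clock: 3.87
tcp_pos: [0.6015, -0.1764, 0.2957]
orientation: [3.119, 0.317, 0.007]
contact_force: [5.6, -11.6, 0.1]
grip_width: 0.015
```

Run:
```python
from bench import *
from h import *
from fit0 import q
import pickle
m=camera_model("wrist");pickle.dump(m,open("w3.pkl","wb"));f=grab_frame("wrist"); 
cv2.imwrite("pics/w3.png",cv2.resize(f[170:330,60:460,::-1],None,fx=2,fy=2,interpolation=cv2.INTER_CUBIC)); o=readout.get_obs(); print(o["tcp_pos"],o["contact_force"],L(q,o["tcp_pos"]))
f=grab_frame("scene");cv2.imwrite("pics/s3.png",cv2.resize(f[170:270,220:380,::-1],None,fx=5,fy=5,interpolation=cv2.INTER_CUBIC))
```

```text
[ 0.60153962 -0.1763814   0.2956849 ] [  5.25205506 -13.10312788   0.26697918] [-0.0316792 -0.1497368  0.2956849]
```

View pics/w3.png

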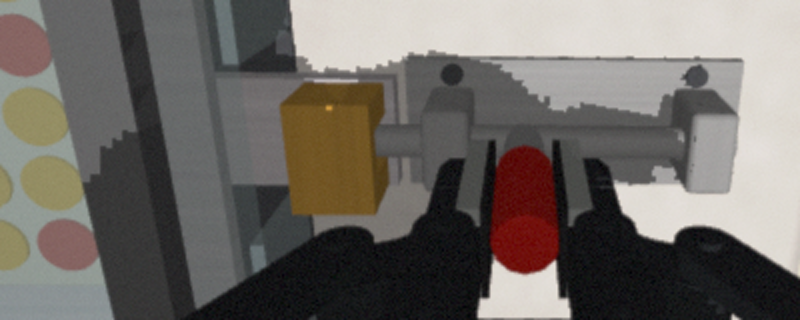

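View pics/s3.png

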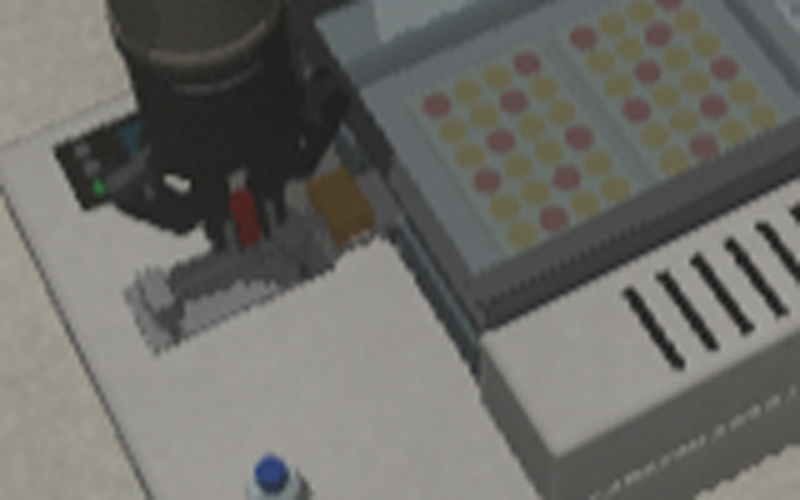

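Call:
apply_moves --deltas '[{"xyz": [0,0,0.003],"turn": 0},{"xyz": [0,0,0.002],"turn": 0},{"xyz": [-0.0004,0.002,0],"turn": 0},{"xyz": [-0.0004,0.002,0],"turn": 0},{"xyz": [0,0,0],"turn": 0},{"xyz": [0,0,0],"turn": 0}]'

```text
clock: 4.47
tcp_pos: [0.6008, -0.1757, 0.2965]
orientation: [3.116, 0.313, 0.008]
contact_force: [21.0, -22.8, -32.7]
grip_width: 0.0149
```

Run:
```python
from bench import *
from h import *
from fit0 import q
import pickle
m=camera_model("wrist");f=grab_frame("wrist"); pickle.dump(m,open("w4.pkl","wb"))
cv2.imwrite("pics/w4.png",cv2.resize(f[170:330,60:460,::-1],None,fx=2,fy=2,interpolation=cv2.INTER_CUBIC)); o=readout.get_obs(); print(o["tcp_pos"],o["contact_force"],L(q,o["tcp_pos"]))
m1=pickle.load(open("w1.pkl","rb")); m3=pickle.load(open("w3.pkl","rb"))
print(L(q,ray_z(m3,(60+525/2,170+243/2),.1555)))
# keeper right-front top corner, guide top right ends
print("keeper",L(q,ray_z(m1,(200+153/4,135+83/4),.111)),L(q,ray_z(m3,(60+384/2,170+86/2),.111)))
print("plate",[L(q,ray_z(m1,(200+a/4,135+b/4),.085))[:2].round(4) for a,b in [(197,45),(637,53),(45,30)]],[L(q,ray_z(m3,(60+a/2,170+b/2),.085))[:2].round(4) for a,b in [(408,55),(742,60)]])
```

```text
[ 0.6008205  -0.17570555  0.29653302] [ 21.27940653 -22.9613104  -32.06599172] [-0.03224469 -0.14892802  0.29653302]
[-0.03028846 -0.14961881  0.1555    ]
keeper [-0.01460096 -0.1084656   0.111     ] [-0.01020882 -0.11109712  0.111     ]
plate [array([-0.0094, -0.1125]), array([-0.011 , -0.2195]), array([-0.0059, -0.0759])] [array([-0.009 , -0.1131]), array([-0.0114, -0.2201])]
```

View pics/w4.png

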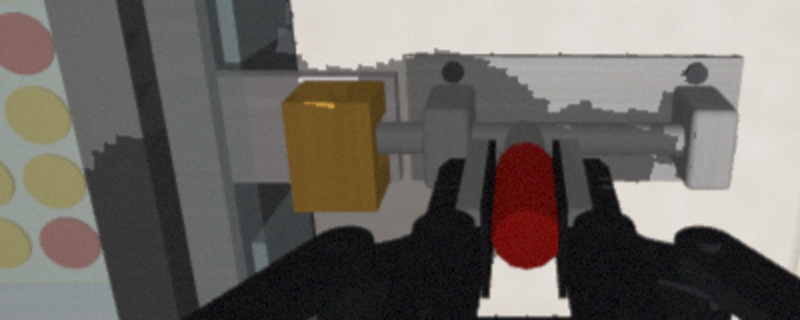

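Call:
apply_moves --deltas '[{"xyz": [0.0004,-0.002,-0.002],"turn": 0},{"xyz": [0.0004,-0.002,-0.002],"turn": 0},{"xyz": [0.0004,-0.002,-0.001],"turn": 0},{"xyz": [0.0004,-0.002,0],"turn": 0},{"xyz": [0,0,0],"turn": 0}]'

```text
clock: 4.93
tcp_pos: [0.6018, -0.1774, 0.2961]
orientation: [3.123, 0.32, 0.003]
contact_force: [-1.4, -4.5, 9.3]
grip_width: 0.015
```

Call:
apply_moves --deltas '[{"xyz": [0,0,0],"turn": 0},{"xyz": [0,0,0],"turn": 0},{"xyz": [0,0,0.005],"turn": 0},{"xyz": [0,0,0.005],"turn": 0},{"xyz": [0,0,0],"turn": 0},{"xyz": [0,0,0],"turn": 0}]' --claw 0.5

```text
clock: 5.43
tcp_pos: [0.6016, -0.1761, 0.3051]
orientation: [3.125, 0.323, 0.001]
contact_force: [0.3, -0.5, -0.2]
grip_width: 0.0216
```

Run:
```python
from bench import *
from h import *
from fit0 import q
import pickle
m=camera_model("wrist");f=grab_frame("wrist"); pickle.dump(m,open("w5.pkl","wb"))
cv2.imwrite("pics/w5.png",cv2.resize(f[170:330,60:460,::-1],None,fx=2,fy=2,interpolation=cv2.INTER_CUBIC)); o=readout.get_obs(); print(o["tcp_pos"],o["contact_force"],L(q,o["tcp_pos"]),o["grip_width"])
```

```text
[ 0.60147889 -0.17611839  0.30487775] [-0.48360349  1.15408595 -0.50081914] [-0.0316848  -0.14946693  0.30487775] 0.021339213974137784
```

View pics/w5.png

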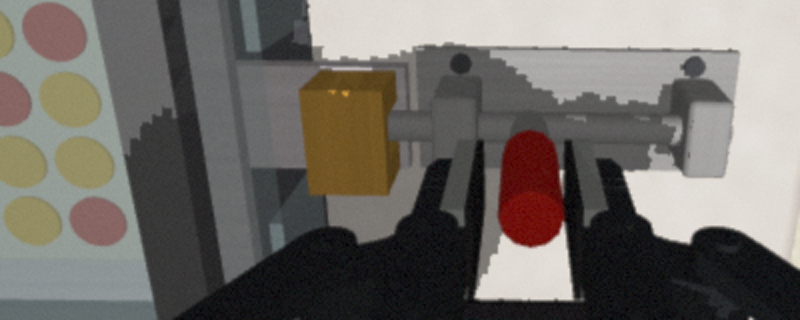

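Now loosely caged, 9 mm higher; push with the trailing finger only.

Call:
apply_moves --deltas '[{"xyz": [-0.0008,0.004,0],"turn": 0},{"xyz": [-0.0004,0.002,0],"turn": 0},{"xyz": [-0.0004,0.002,0],"turn": 0},{"xyz": [0,0,0],"turn": 0},{"xyz": [0,0,0],"turn": 0}]'

```text
clock: 5.9
tcp_pos: [0.6003, -0.1734, 0.3048]
orientation: [3.118, 0.315, 0.005]
contact_force: [6.2, -14.3, -5.8]
grip_width: 0.0216
```

Call:
apply_moves --deltas '[{"xyz": [-0.0004,0.002,0],"turn": 0},{"xyz": [-0.0004,0.002,0],"turn": 0},{"xyz": [-0.0002,0.001,0],"turn": 0},{"xyz": [0,0,0],"turn": 0}]'

```text
clock: 6.23
tcp_pos: [0.5997, -0.1722, 0.3049]
orientation: [3.113, 0.31, 0.009]
contact_force: [11.6, -23.9, -10.4]
grip_width: 0.0213
```

Run:
```python
from bench import *
from h import *
from fit0 import q
import pickle
m=camera_model("wrist");f=grab_frame("wrist"); pickle.dump(m,open("w6.pkl","wb"))
cv2.imwrite("pics/w6.png",cv2.resize(f[170:330,60:460,::-1],None,fx=2,fy=2,interpolation=cv2.INTER_CUBIC)); o=readout.get_obs(); print(o["tcp_pos"],o["contact_force"],L(q,o["tcp_pos"]),o["grip_width"])
```

```text
[ 0.59965737 -0.17226337  0.30489659] [ 10.63855067 -23.80521884 -11.11494049] [-0.03267831 -0.1453206   0.30489659] 0.021457831856581792
```

View pics/w6.png

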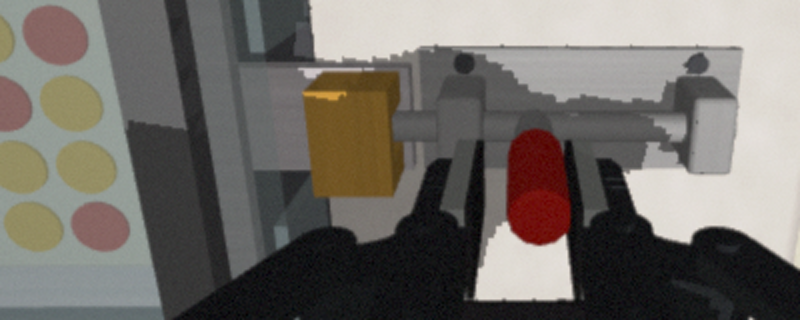

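Call:
apply_moves --deltas '[{"xyz": [0.001,-0.005,0],"turn": 0},{"xyz": [0.001,-0.005,0],"turn": 0},{"xyz": [0.0004,-0.002,0],"turn": 0},{"xyz": [0,0,0],"turn": 0}]'

```text
clock: 6.62
tcp_pos: [0.6011, -0.1752, 0.3045]
orientation: [-3.124, -0.322, 0.001]
contact_force: [0.1, -1.0, 0.1]
grip_width: 0.0216
```

Call:
apply_moves --deltas '[{"xyz": [0,0,0],"turn": 0},{"xyz": [0,0,0],"turn": 0},{"xyz": [0,0,0.02],"turn": 0},{"xyz": [0,0,0.03],"turn": 0},{"xyz": [0,0,0.03],"turn": 0},{"xyz": [0,0,0.02],"turn": 0},{"xyz": [0,0,0],"turn": 0}]' --claw -0.3

```text
clock: 7.2
tcp_pos: [0.6025, -0.1746, 0.4101]
orientation: [3.122, 0.324, 0.013]
contact_force: [0.2, -1.1, 0.6]
grip_width: 0.0554
```

Run:
```python
from bench import *
from h import *
from fit0 import q
import pickle
m=camera_model("wrist");f=grab_frame("wrist"); pickle.dump(m,open("w7.pkl","wb"))
cv2.imwrite("pics/w7.png",f[:,:,::-1]); o=readout.get_obs(); print(o["tcp_pos"],o["contact_force"],L(q,o["tcp_pos"]),o["grip_width"])
```

```text
[ 0.60190007 -0.17456054  0.40754791] [-0.71421548 -0.33285514 -1.06606863] [-0.03095353 -0.14802834  0.40754791] 0.055758461011361636
```

View pics/w7.png

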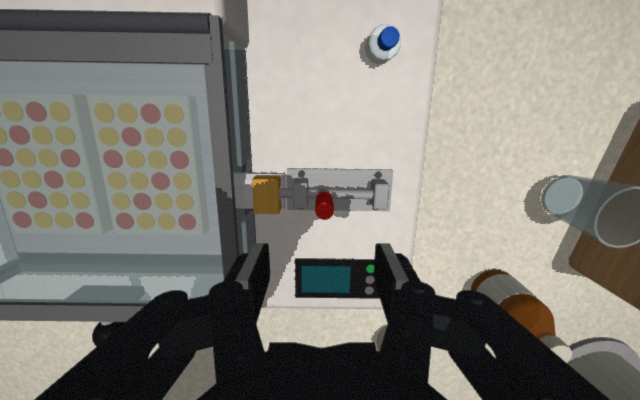

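Call:
apply_moves --deltas '[{"xyz": [-0.02,0.02,0],"turn": 0},{"xyz": [-0.025,0.027,0],"turn": 0},{"xyz": [-0.025,0.027,0],"turn": 0},{"xyz": [-0.025,0.027,0],"turn": 0},{"xyz": [-0.025,0.027,0],"turn": 0},{"xyz": [-0.025,0.027,0],"turn": 0},{"xyz": [-0.02,0.02,0],"turn": 0},{"xyz": [-0.0055,0.002,0],"turn": 0},{"xyz": [0,0,0],"turn": 0},{"xyz": [0,0,0],"turn": 0}]' --claw -1

```text
clock: 8.08
tcp_pos: [0.4307, 0.0015, 0.4043]
orientation: [3.125, 0.323, -0.001]
contact_force: [0.7, -1.3, -0.5]
grip_width: 0.0856
```

Run:
```python
from bench import *
from h import *
from fit0 import q
import pickle
m=camera_model("wrist");f=grab_frame("wrist"); pickle.dump(m,open("w8.pkl","wb"))
cv2.imwrite("pics/w8.png",f[:,:,::-1]); o=readout.get_obs(); print(o["tcp_pos"],o["orientation"],L(q,o["tcp_pos"]),o["grip_width"])
f=grab_frame("scene"); cv2.imwrite("pics/s8.png",cv2.resize(f[70:230,240:440,::-1],None,fx=4,fy=3.7))
f=grab_frame("side"); cv2.imwrite("pics/d8.png",cv2.resize(f[130:280,230:390,::-1],None,fx=4,fy=4,interpolation=cv2.INTER_CUBIC))
```

```text
[0.43122046 0.00097475 0.40440567] [ 3.12493477e+00  3.21260359e-01 -2.48751426e-04] [-0.16207147  0.05873784  0.40440567] 0.08520541983351516
```

View pics/w8.png

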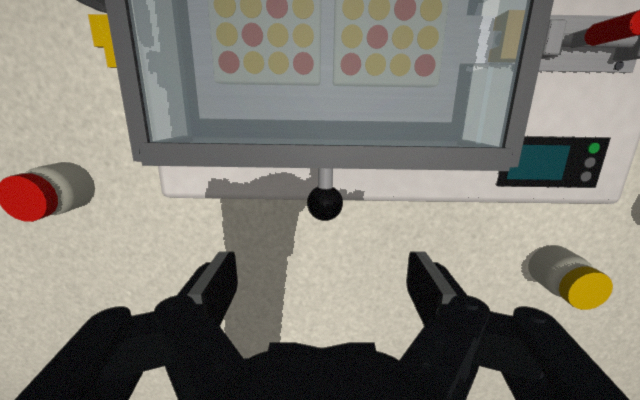

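View pics/d8.png

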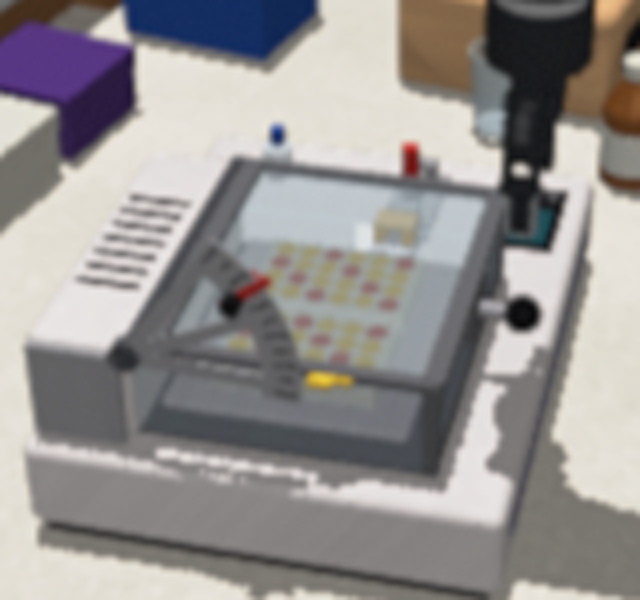

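Run:
```python
from h import *
from fit0 import q
import pickle
m=pickle.load(open("w8.pkl","rb"))
X=ray_z(m,(325,203),.143);print(X,L(q,X))
for p in [(117,69),(112,68),(90,14)]:
  X=ray_z(m,p,.165);print(X,L(q,X))
```

```text
[4.32422494e-01 3.41250216e-04 1.43000000e-01] [-0.16102463  0.05787162  0.143     ]
[0.50142384 0.15378098 0.165     ] [-0.06206515  0.19393028  0.165     ]
[0.50136976 0.15696558 0.165     ] [-0.06146597  0.19705847  0.165     ]
[0.53000274 0.17017158 0.165     ] [-0.0307355   0.20412137  0.165     ]
```

Call:
apply_moves --deltas '[{"xyz": [0.001,-0.0005,-0.02],"turn": 0},{"xyz": [0,0,-0.03],"turn": 0},{"xyz": [0,0,-0.03],"turn": 0},{"xyz": [0,0,-0.02],"turn": 0},{"xyz": [0,0,-0.008],"turn": 0},{"xyz": [0,0,0],"turn": 0},{"xyz": [0,0,0],"turn": 0}]'

```text
clock: 8.82
tcp_pos: [0.4324, 0.001, 0.297]
orientation: [-3.125, -0.321, 0.0]
contact_force: [0.4, 0.2, 1.1]
grip_width: 0.0854
```

Call:
apply_moves --deltas '[{"xyz": [0,0,0],"turn": 0},{"xyz": [0,0,0],"turn": 0},{"xyz": [0,0,0],"turn": 0},{"xyz": [0,0,0],"turn": 0},{"xyz": [0,0,0],"turn": 0},{"xyz": [0,0,0],"turn": 0}]' --claw 1 --squeeze 40

```text
clock: 9.32
tcp_pos: [0.4323, -0.0003, 0.2978]
orientation: [3.123, 0.32, 0.003]
contact_force: [-1.1, -6.4, 9.1]
grip_width: 0.0277
```

Run:
```python
from bench import *
from h import *
from fit0 import q
import pickle
m=camera_model("wrist");f=grab_frame("wrist"); pickle.dump(m,open("w9.pkl","wb"))
cv2.imwrite("pics/w9.png",f[:,:,::-1]); o=readout.get_obs(); print(o["tcp_pos"],o["contact_force"],L(q,o["tcp_pos"]),o["grip_width"])
f=grab_frame("side"); cv2.imwrite("pics/d9.png",cv2.resize(f[130:280,230:390,::-1],None,fx=4,fy=4,interpolation=cv2.INTER_CUBIC))
```

```text
[ 4.32304711e-01 -2.88988145e-04  2.97798922e-01] [-0.60740817 -6.29436188  8.06742773] [-0.16126898  0.05727886  0.29779892] 0.028292595238184243
```

View pics/w9.png

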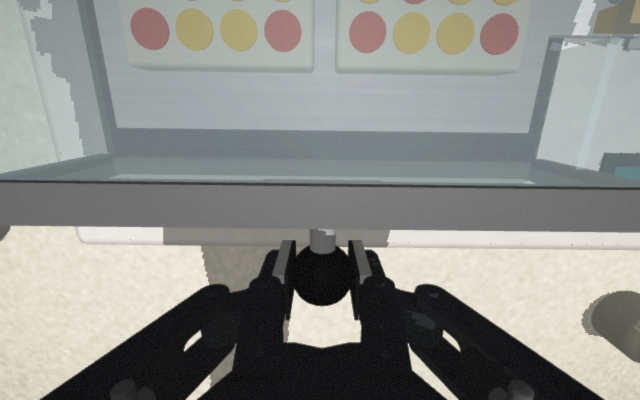

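View pics/d9.png

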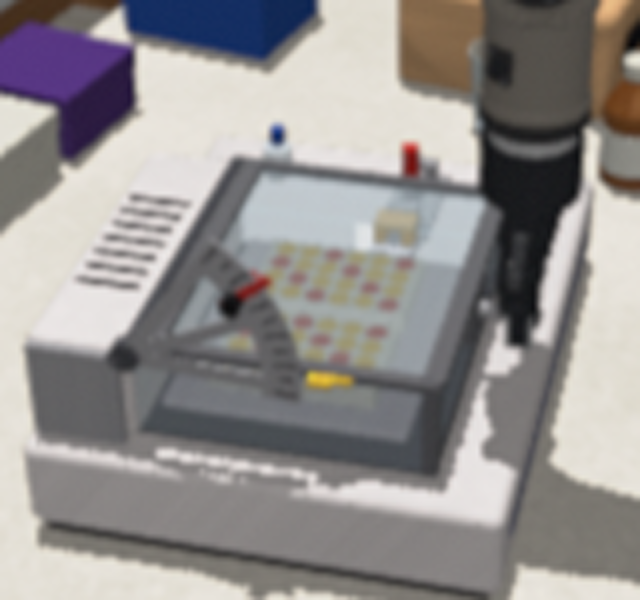

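Run:
```python
from h import *
from fit0 import q
H=tri([("scene",S((690,212))),("side",D((140,310)))])[0]
P=lambda y,r,t:W(q,(.1-r*np.cos(t),y,.165+r*np.sin(t)))
sc=S((629,42));sd=D((303,225))
for y in (.200,.205,.21):
  print(y,"yellow",proj(P(y,.14,0),"scene")*1,proj(P(y,.14,0),"side"),"obs",S((588,93)),D((345,338)))
  f=lambda v:np.r_[proj(P(y,v[1],v[0]),"scene")-sc,proj(P(y,v[1],v[0]),"side")-sd]
  s=least_squares(f,[.6,.14]);print(s.x,s.fun.round(2))
  f2=lambda v:np.r_[proj(P(y,.14,v[0]),"scene")-sc,proj(P(y,.14,v[0]),"side")-sd]
  s=least_squares(f2,[.6]);print(s.x,s.fun.round(2))
from math import *
for t in (.2,.4,.55,.6,.62,.64,.68):
  u=.262*cos(t)+.022*sin(t)-.262; v=.262*sin(t)-.022*cos(t)+.022
  c,s_=cos(q[2]),sin(q[2]); print(t,"dxyz",round(-u*c,4),round(-u*s_,4),round(v,4))
```

```text
0.2 yellow [376.71627155 153.59079544] [309.16191726 224.50244621] obs (378.33333333333337, 155.83333333333334) (306.6666666666667, 225.11111111111111)
[0.64497833 0.13303188] [-2.25  0.55 -0.93 -0.8 ]
[0.65394816] [-3.06 -1.95  0.74 -2.18]
0.205 yellow [378.14547532 152.91489977] [308.72264964 225.57987366] obs (378.33333333333337, 155.83333333333334) (306.6666666666667, 225.11111111111111)
[0.63971027 0.13406795] [-1.   -0.48 -0.97  0.27]
[0.64714905] [-1.69 -2.6   0.46 -0.89]
0.21 yellow [379.57093203 152.24077615] [308.28052803 226.66430135] obs (378.33333333333337, 155.83333333333334) (306.6666666666667, 225.11111111111111)
[0.63456332 0.13511817] [ 0.25 -1.51 -1.02  1.34]
[0.64053425] [-0.33 -3.25  0.18  0.4 ]
0.2 dxyz 0.0008 0.0002 0.0525
0.4 dxyz 0.0119 0.0025 0.1038
0.55 dxyz 0.0266 0.0056 0.1402
0.6 dxyz 0.0326 0.0068 0.1518
0.62 dxyz 0.0352 0.0074 0.1563
0.64 dxyz 0.0379 0.0079 0.1608
0.68 dxyz 0.0435 0.0091 0.1696
```

Call:
apply_moves --deltas '[{"xyz": [-0.0005,0,0.008],"turn": 0},{"xyz": [-0.0003,0,0.0095],"turn": 0},{"xyz": [0,0,0.0105],"turn": 0},{"xyz": [0.0006,0,0.0115],"turn": 0},{"xyz": [0.0012,0.0002,0.013],"turn": 0},{"xyz": [0.0018,0.0004,0.013],"turn": 0},{"xyz": [0.0023,0.0005,0.013],"turn": 0},{"xyz": [0.0031,0.0006,0.0127],"turn": 0},{"xyz": [0.0037,0.0008,0.0126],"turn": 0},{"xyz": [0.0043,0.0009,0.0123],"turn": 0},{"xyz": [0.0049,0.001,0.0122],"turn": 0},{"xyz": [0,0,0],"turn": 0}]'

```text
clock: 10.42
tcp_pos: [0.4531, 0.0038, 0.4266]
orientation: [3.122, 0.32, 0.0]
contact_force: [-0.4, -6.5, -4.6]
grip_width: 0.0274
```

```bash
cat > look.py <<'E'
from bench import *
from h import *
from fit0 import q
import sys
k=sys.argv[1]
o=readout.get_obs(); print(o["clock"],o["tcp_pos"].round(4),o["contact_force"].round(1),L(q,o["tcp_pos"]).round(4),round(o["grip_width"],4))
f=grab_frame("side"); cv2.imwrite(f"pics/d{k}.png",cv2.resize(f[140:260,230:390,::-1],None,fx=5,fy=5,interpolation=cv2.INTER_CUBIC))
f=grab_frame("scene"); cv2.imwrite(f"pics/s{k}.png",cv2.resize(f[110:220,280:440,::-1],None,fx=5,fy=5,interpolation=cv2.INTER_CUBIC))
E
python3 look.py 10
```

```text
10.4167 [0.4531 0.0038 0.4266] [-0.4 -6.5 -4.6] [-0.14    0.0571  0.4266] 0.0274
```

View pics/d10.png

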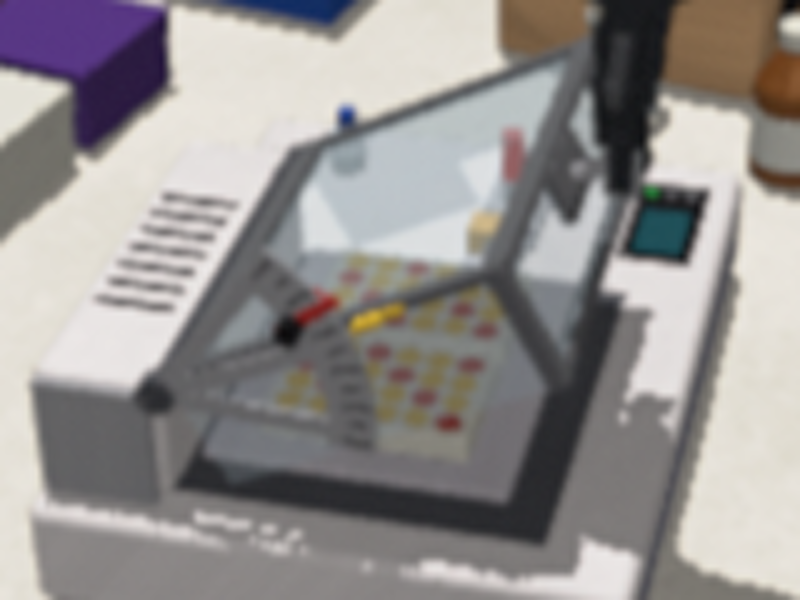

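View pics/s10.png

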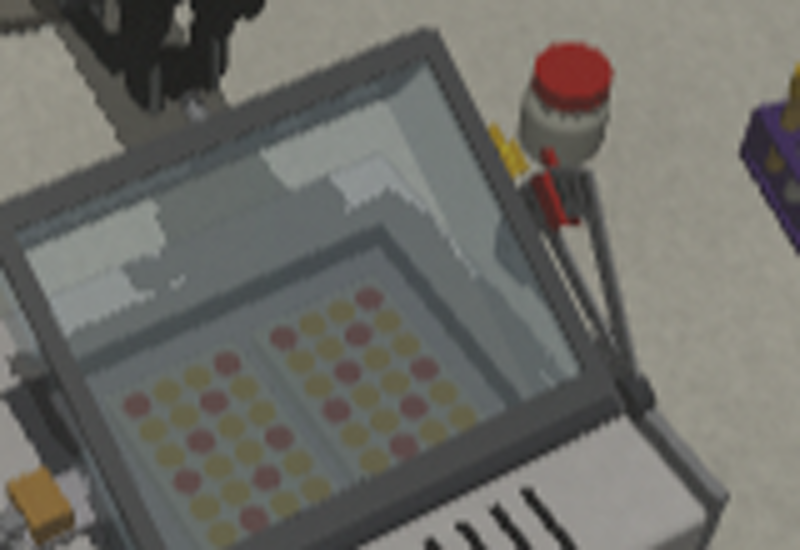

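Run:
```python
from h import *
from fit0 import q
P=lambda y,r,t:W(q,(.1-r*np.cos(t),y,.165+r*np.sin(t)))
D5=lambda p:(p[0]/5+230,p[1]/5+140); S5=lambda p:(p[0]/5+280,p[1]/5+110)
for nm,d,s in [("yin",(350,326),(520,173)),("yout",(405,308),(494,128)),("rout",(338,297),(548,152)),("rin",(298,320),(570,222))]:
  X,e=tri([("side",D5(d)),("scene",S5(s))]); l=L(q,X); print(nm,l.round(4),e.round(1),np.hypot(.1-l[0],l[2]-.165),np.arctan2(l[2]-.163,.1-l[0]))
  for y in (.198,.204):
    f=lambda v:np.r_[proj(P(y,v[1],v[0]),"side")-D5(d)]
    print(y,least_squares(f,[.6,.14]).x)
```

```text
yin [-0.016   0.1991  0.2264] [ 0.2 -0.1  0.2  0.1] 0.1312119758550885 0.5004152664807702
0.198 [0.48231536 0.12994282]
0.204 [0.50528607 0.13355885]
yout [-0.0437  0.197   0.2396] [-0.7  0.3 -0.7 -0.5] 0.16197064763832983 0.4898212128590272
0.198 [0.4836257  0.16502761]
0.204 [0.50180689 0.16842011]
rout [-0.0092  0.2062  0.2478] [-0.8  0.3 -0.7 -0.5] 0.1370456465756859 0.6606848650676344
0.198 [0.62347134 0.13429259]
0.204 [0.6409665  0.13825511]
rin [0.0186 0.2014 0.2242] [-1.9  0.7 -1.6 -1.1] 0.10064864027553622 0.6443149840870094
0.198 [0.60876669 0.10462093]
0.204 [0.63165572 0.10874089]
```

Call:
apply_moves --deltas '[{"xyz": [0.0035,0.0007,0.0075],"turn": 0},{"xyz": [0.0055,0.0012,0.0115],"turn": 0},{"xyz": [0.0035,0.0007,0.0065],"turn": 0},{"xyz": [0.0016,0.0004,0.0025],"turn": 0},{"xyz": [0,0,0],"turn": 0},{"xyz": [0,0,0],"turn": 0}]'

```text
clock: 11.02
tcp_pos: [0.4665, 0.0064, 0.4524]
orientation: [3.122, 0.318, -0.003]
contact_force: [1.0, -6.8, -4.1]
grip_width: 0.0276
```

```bash
python3 look.py 11
python3 - <<'E'
import cv2
E
```

```text
11.0167 [0.4665 0.0064 0.4524] [ 1.  -6.8 -4.1] [-0.1265  0.0568  0.4524] 0.0276
```

View pics/d11.png

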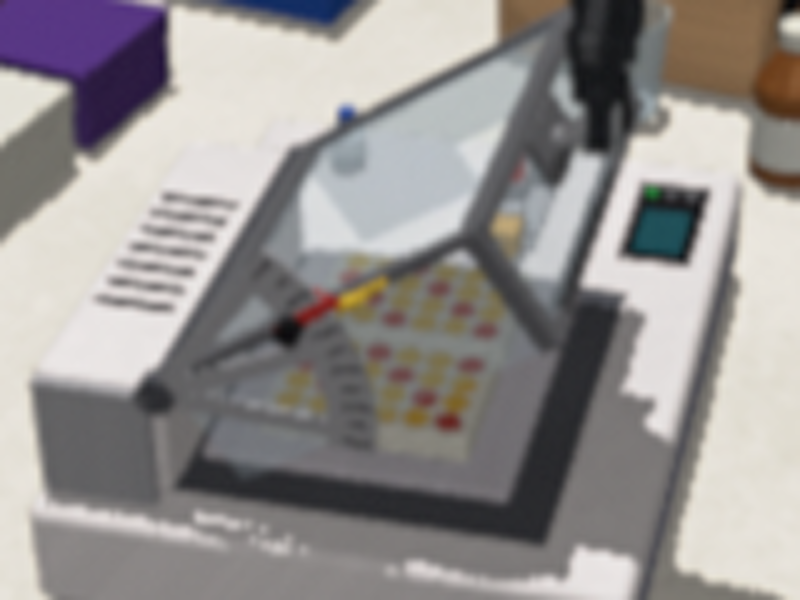

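View pics/s11.png

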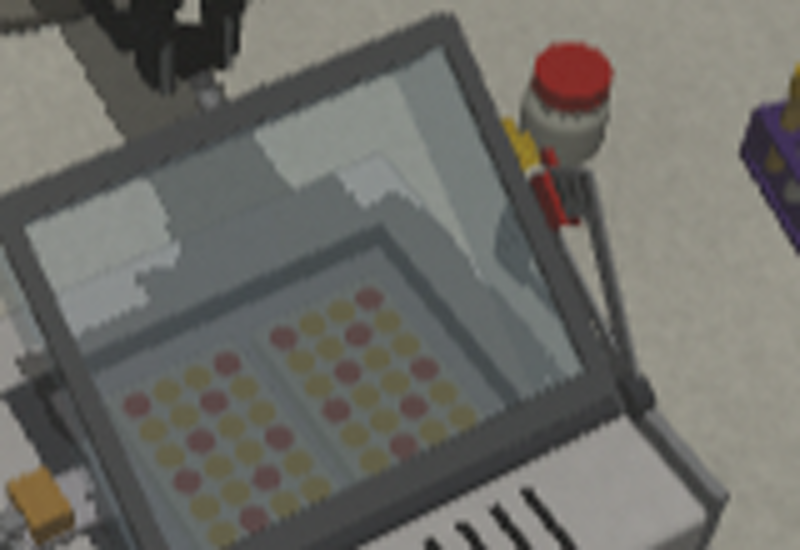

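```bash
cat > zoom.py <<'E'
from bench import *
import cv2,sys,numpy as np
k=sys.argv[1]
o=readout.get_obs(); print(o["clock"],o["tcp_pos"].round(4),o["contact_force"].round(1))
f=np.mean([grab_frame("side").astype(float) for _ in range(3)],0).astype(np.uint8); a=cv2.resize(f[188:216,275:315,::-1],None,fx=16,fy=16,interpolation=cv2.INTER_CUBIC)
f=np.mean([grab_frame("scene").astype(float) for _ in range(3)],0).astype(np.uint8); b=cv2.resize(f[125:160,375:400,::-1],(320,448),interpolation=cv2.INTER_CUBIC)
cv2.imwrite(f"pics/z{k}.png",np.hstack([a,b])[:, :800] if 0 else cv2.resize(np.hstack([a,b]),(800,373)))
cv2.imwrite(f"pics/raw{k}.png",f[:,:,::-1])
E
python3 zoom.py 11
```

```text
11.1167 [0.4664 0.0064 0.4522] [ 0.7 -5.9 -3.8]
```

View pics/z11.png

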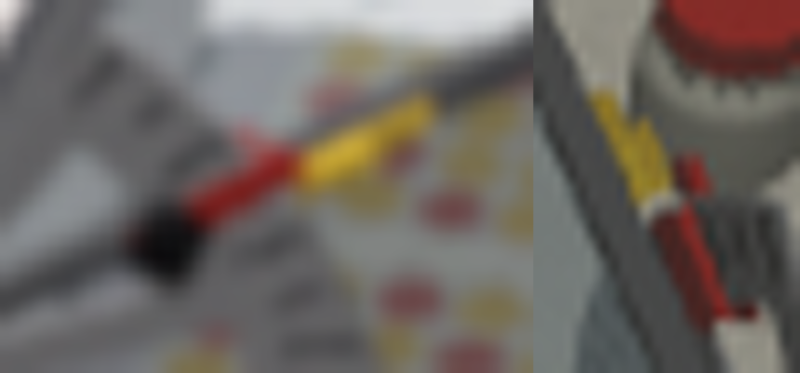

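Call:
apply_moves --deltas '[{"xyz": [0.0014,0.0003,0.0023],"turn": 0},{"xyz": [0.0014,0.0003,0.0022],"turn": 0},{"xyz": [0,0,0],"turn": 0},{"xyz": [0,0,0],"turn": 0},{"xyz": [0,0,0],"turn": 0}]'

```text
clock: 11.83
tcp_pos: [0.4692, 0.0069, 0.4567]
orientation: [3.122, 0.318, -0.003]
contact_force: [1.4, -7.3, -3.9]
grip_width: 0.0276
```

```bash
python3 zoom.py 12
python3 - <<'E'
from h import *
from fit0 import q
P=lambda y,r,t:W(q,(.1-r*np.cos(t),y,.165+r*np.sin(t)))
for t in (.60,.63,.66): print(t,proj(P(.2,.14,t),"side"),proj(P(.2,.16,t),"side"),proj(P(.2,.12,t),"side"),proj(P(.2,.14,t),"scene"))
E
```

```text
11.8333 [0.4692 0.0069 0.4567] [ 1.4 -7.3 -3.9]
0.6 [299.74350923 199.90855962] [305.60658291 197.16285088] [293.9709789  202.61186642] [385.37120425 140.22930888]
0.63 [298.82885904 198.74176411] [304.56147536 195.81462068] [293.1869384  201.62259723] [386.07914599 139.93008513]
0.66 [297.87605175 197.59036443] [303.4716927  194.48377701] [292.37097555 200.64667211] [386.81174053 139.67220317]
```

View pics/z12.png

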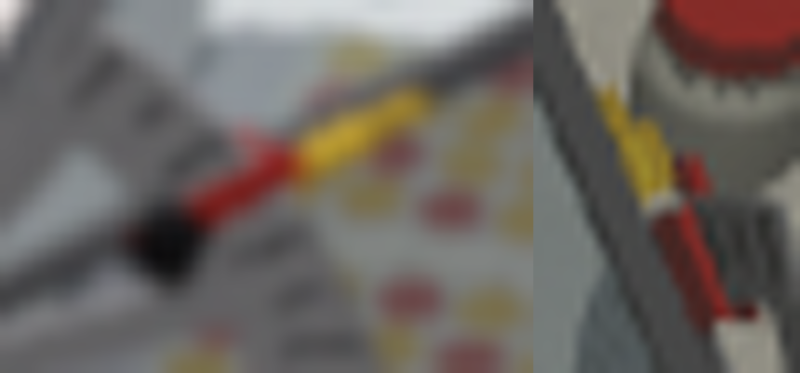

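Run:
```python
from bench import *
from h import *
f=np.mean([grab_frame("side").astype(float) for _ in range(4)],0)
np.save("side12.npy",f)
R,G,B=f[...,0],f[...,1],f[...,2]
red=np.clip(R-1.0*np.maximum(G,B)-20,0,None); 
np.set_printoptions(linewidth=200)
sl=(slice(192,208),slice(286,312))
print("R-G");print((R-G)[sl].astype(int)); print("G-B");print((G-B)[sl].astype(int))
```

```text
R-G
[[-1 -3 -4 -6 -7 -7 -7 -6 -7 -6 -7 -8 -7 -1  4  6  5  3 -1 -2 -2 -1  0  0  0  2]
 [ 0  0 -3 -5 -7 -7 -7 -6 -6 -6 -6 -7 -4  3  8  7  4  1  0  0  1  0  0  0  1  7]
 [ 0  0  0 -3 -6 -7 -7 -7 -7 -7 -7 -3  5 13 13  6  2  2  6 10  9  4  0 -1  0  7]
 [ 0  1  0  0 -2 -5 -7 -7 -7 -7 -6  1 11 14 10  6  7 13 21 23 19  9  2  0  1  7]
 [ 1  1  0  0 -1 -3 -2 -1 -4 -7 -6  1  7  9 11 16 21 23 26 25 19  9  3  3  5  9]
 [ 1  1  0  1  0  1 11 23 11  1  0  3 11 17 23 27 28 26 25 20 12  4  1  3  7  9]
 [ 0  0  0  0  0  3 19 41 42 35 27 23 25 27 30 31 29 29 29 24 12  2  0  3  7  7]
 [ 0  0  0  0  0  1 11 37 64 80 70 52 37 30 27 25 27 31 34 30 17  5  4  7  8  7]
 [ 0  0  0  0  4  9 23 49 78 96 88 66 39 25 18 14 16 24 27 21  9  2  5  9  9  8]
 [ 1  0  3 11 24 44 60 79 87 78 62 47 27 14  8  6  9 14 14  8  1  0  7 11  9  6]
 [ 0  1 13 39 59 79 86 83 63 38 24 18 11  4  4  8 10 10  8  3  5 11 18 20 15  5]
 [ 0  2 18 53 79 83 68 53 29 10  4  4  2  0  3  7  9  8  5  2 12 25 32 33 23  8]
 [ 1  1  9 35 57 52 32 20  8  1  1  0  0 -2  0  1  3  2  0  0  9 22 28 26 19  7]
 [ 3  0  1  9 20 18  8  3  1  0  0  0  0 -2
[... 801 characters left out ...]
-1  9 47 85 96 87 72 48 18  3  0  0  5 16 26 30 27]
 [-1 -1 -1 -1 -1 -1 -1  0  0  1 13 47 73 72 53 32 18  8  2  0  0  5 19 30 33 30]
 [-2 -1 -1 -1  0  0  0  1  0  2 13 39 49 36 29 22 20 20 15  5  1  3 12 19 23 20]
 [-2 -2 -1 -1  0  1  1  1  0  0  6 25 29 16 20 28 32 33 25 11  2  1  4  7  9  8]
 [-1 -2 -1  0  1  1  1  0  0 -1  1 12 11  7 14 26 31 30 21  9  2  0  0  0  1  3]
 [-1 -1 -1 -1  0  0  0 -1 -1 -1 -1  2  2  2  6 11 13 12  9  4  0  0  0  0 -1  3]
 [-2 -2 -1 -1  0  0 -1 -1 -1 -1 -1 -1  0  1  2  3  3  3  2  1  1  1  1  0  0  2]
 [-1 -2 -1 -1  0 -1 -1 -1 -1 -1 -1 -2  0  0  2  3  2  2  2  2  1  1  2  2  1  1]
 [ 0 -1 -1 -1 -1 -2 -2 -1 -1 -1 -2 -1 -1  0  4  5  2  2  2  2  2  2  2  2  1  2]]
```

Call:
apply_moves --deltas '[{"xyz": [0.0014,0.0003,0.0023],"turn": 0},{"xyz": [0,0,0],"turn": 0},{"xyz": [0,0,0],"turn": 0},{"xyz": [0,0,0],"turn": 0}]'

```text
clock: 12.67
tcp_pos: [0.4706, 0.0072, 0.459]
orientation: [3.122, 0.318, -0.004]
contact_force: [0.7, -6.7, -5.0]
grip_width: 0.0277
```

```bash
cat > rel.py <<'E'
from bench import *
from h import *
import sys
f=np.mean([grab_frame("side").astype(float) for _ in range(4)],0)
RG=f[...,0]-f[...,1]; GB=f[...,1]-f[...,2]
def cen(I,c,lo,hi):
    w=np.clip(I[lo:hi,c]-10,0,None); return (w*np.arange(lo,hi)).sum()/w.sum()
red=RG*(GB<15)
rx=[290,291,292,295,296]; ry=[cen(RG,c,198,207) for c in rx]
yx=list(range(299,306)); yy=[]
for c in yx:
    pk=int(np.argmax(GB[192:203,c]))+192; yy.append(cen(GB,c,pk-2,pk+3))
print(np.round(ry,2),np.round(yy,2))
for nm,x,y in (("r",rx,ry),("y",yx,yy)):
    p=np.polyfit(x,y,1); print(nm,p[0].round(3), (np.mean(y)-.52*(297.5-np.mean(x))).round(3), np.polyval(p,297.5).round(3))
E
python3 rel.py; python3 zoom.py 13; python3 look.py 13
```

```text
[202.95 202.66 201.95 200.01 199.91] [198.21 197.8  197.28 196.86 196.08 195.57 195.27]
r -0.555 199.051 198.886
y -0.517 199.065 199.052
12.8667 [0.4706 0.0072 0.4589] [ 0.2 -5.4 -3.8]
13.1667 [0.4706 0.0072 0.4589] [ 0.4 -7.6 -4.3] [-0.1222  0.0568  0.4589] 0.0278
```

View pics/z13.png

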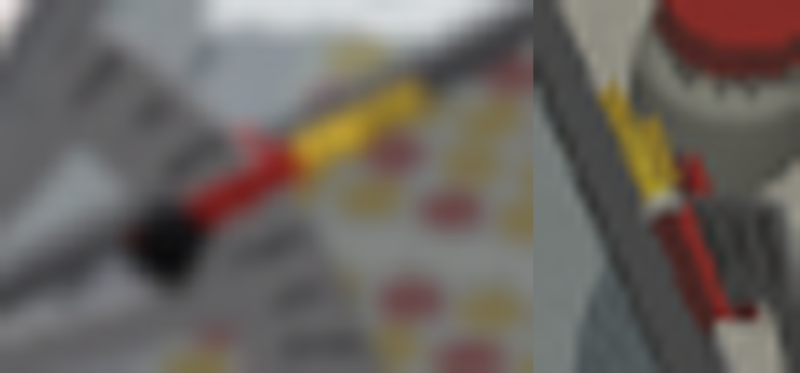

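View pics/d13.png

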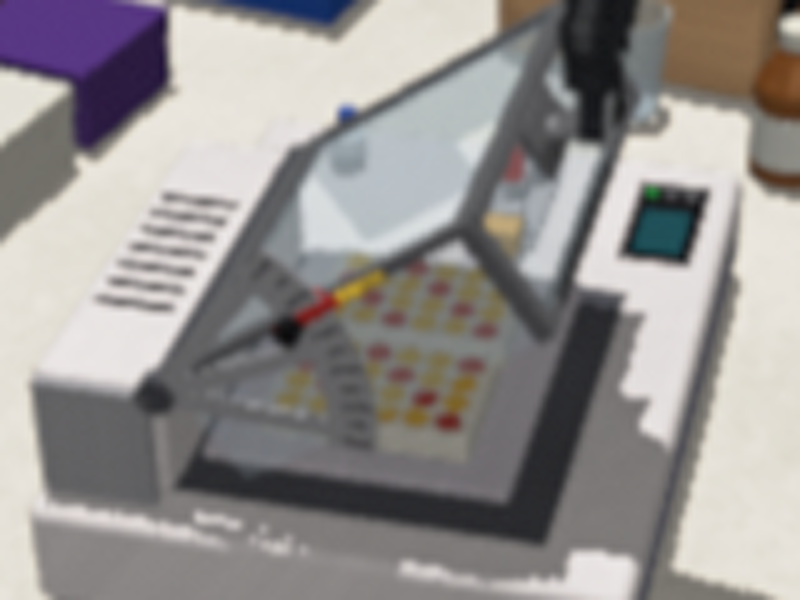

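Run:
```python
import cv2
a=cv2.imread("pics/raw13.png"); cv2.imwrite("pics/fin.png",a)
```

```text
(no output)
```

View pics/fin.png

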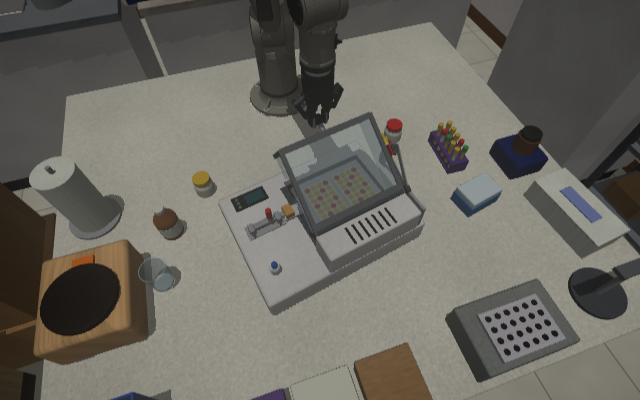

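Call:
apply_moves --deltas '[{"xyz": [0,0,0],"turn": 0},{"xyz": [0,0,0],"turn": 0},{"xyz": [0,0,0],"turn": 0},{"xyz": [0,0,0],"turn": 0}]'

```text
clock: 13.6
tcp_pos: [0.4706, 0.0072, 0.4589]
orientation: [3.122, 0.318, -0.004]
contact_force: [1.4, -7.3, -3.7]
grip_width: 0.0279
```

The scene picture shows the hood open and held, the bolt handle still home at (268,212), and the bystanders unmoved. The pose is steady, so I am handing in.

```bash
python3 -c "
from bench import r
print(r.hand_in())"
```

```text
the job is handed in; nothing more can be done
None
```

I slid the lock bolt home first, then lifted the hood by its knob to the index. I handed the job in at 13.6 s with the gripper still holding the knob; `hand_in` gives no verdict.

- **Bolt:** it travelled about 31 mm to a hard stop with its tip in the brass keeper. A second push from higher on the handle, up to about 26 N, did not move it further. One check disagrees slightly: the handle came to rest at about y −0.149 in the shaker's frame. I expected −0.146 from the stated 76 mm to the hood. I took this as measuring error because the stop held firm.
- **Hood:** it is at about 0.64 rad by arm motion. In the side picture the pointer and index line up to within 0.02–0.17 px, about 0.003 rad at most. The arm's position did not change over the last 0.9 s.
- **Forces:** while I tested the bolt stop, I raised the arm slightly with the handle gripped. The wrist force reached about 45 N, well under the 120 N limit. The fingers were holding the handle at the time, so I do not read this as the arm or gripper body pressing on anything.
- **Rest of the scene:** in the last scene picture the index, vial and bystanders look unmoved. I compared these by eye only.

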